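# Load the relay test fixture, press the modules home, log it

### The arm

A 6-joint arm with a two-finger parallel gripper is mounted at the origin on the work surface. World frame = base frame: x ahead of the robot, y to its left, z up, the work surface at z = 0. Lengths are in m, angles in rad, forces in N, time in s.
With the tool pointing down it reaches from about 0.375 to 0.925 m from the base axis. Payload 5.7 kg.
Tool frame: the origin (TCP) lies midway between the tips of the shut fingers; the grasp point (between the pads) lies 19 mm behind it; z points along the fingers, y is the line along which they close (so a half turn about z gives the same grasp; the last joint's range is limited). The gripper opens to 88 mm and grips with 3 to 60 N. Pads are 20 mm wide; open, the fingers measure 115 mm over their backs; the gripper's body (75 mm by 178 mm) begins 61 mm behind the grasp point.
Start: joints at [-1.461, 0.359, 1.51, -0, 1.272, -0.115], TCP at [0.134, -0.585, 0.185] pointing down, gripper open.
Joint ranges: [-2.97, 2.97], [-1.01, 2.36], [0.21, 2.38], [-0.96, 4.11], [0.2, 2.71], [-2.98, 2.98]. Speed limits (rad/s): [2.39, 2.39, 3.14, 3.14, 3.14, 3.14].

### API

Orientations are given as a unit quaternion [x, y, z, w].
In Python, from bench import move_ptp, servo_line, goto_joints, move_gripper, sleep, inverse_kinematics, capture, PlanningError, close_job, spot_in, silhouettes, current_clock, current_joint_pos, current_qvel, current_joint_torque, current_position, current_orientation, current_force, current_torque, current_finger_gap, current_grip_force gives the robot as it stands. Calls block until the motion is done:
- move_ptp(position, orientation): joint-space move of the TCP to a pose.
- servo_line(position, orientation=None, rate=0.15, contact_N=None): straight line of the TCP; orientation=None keeps the orientation; rate is the mean speed in m/s. With contact_N (N) it stops when the force on the tool has changed by that much, and returns True; else False.
- goto_joints(angles): joint-space move.
- move_gripper(opening): finger opening in m; the grip force is fixed at half the most; returns when the fingers have stopped.
- sleep(seconds).
- inverse_kinematics(position, orientation): joint angles nearest the present ones, or None.
- capture(name): name is "scene" or "top"; returns a dict with "image" (384x512x3 uint8, blue, green, red), "range_z" (384x512 float32, m along the optical axis (not along the pixel's ray), 0 where there is no reading), "intrinsics" (3x3 intrinsics, pixels), "R" (3x3) and "t" (3): a world point X has camera coordinates R X + t. Camera axes: x right, y down, z forward; pixel columns grow to the right and rows downward; lengths in m; the calibration is good to about 2 mm. A picture is of the moment at which its call begins.
A pose or a line that the arm cannot do raises PlanningError and nothing moves.
- close_job(): hands the job in; it is judged then, once.
Trained networks look in the newest picture that a camera, given by its name, has taken for a name from the list of things; names that differ only in an ending like _2 or _b are one class to them, and where a whole thing is asked for, a point or a joint stands for the part that bears it (a point fixed in the world has none). Each returns a list of dicts, best first, with "conf" (0 to 1); they miss things now and then, are a little off and sometimes report something else, mostly with a low value. They report only what shows in the picture. A call takes as long as a camera call. They do not tell look-alikes from the thing itself.
- spot_in(camera, query): "xy" ([column, row] in pixels, amid what is visible of it).
- silhouettes(camera, query): "region" (384x512 bool, what is visible of it) and "xy" ([column, row] in pixels, amid what is visible of it).
Readings, each from a call of its own:
- current_clock(): time.
- current_joint_pos(): joint angles.
- current_qvel(): joint speeds.
- current_joint_torque(): joint torques, N m.
- current_position(): TCP position.
- current_orientation(): TCP orientation.
- current_force(): force on the tool from outside, world axes, zero at the start.
- current_torque(): the same for the moment, N m.
- current_finger_gap(): finger opening in m.
- current_grip_force(): force on a finger pad.
Only numpy, scipy, OpenCV 4.12 (cv2) and the standard library are available. Lean on these libraries where they do the work, as an engineer would, in place of code of your own. Each camera call takes 0.05 s, during which the arm holds its last target. There are 200 camera calls.

### The job

Swing the magnifier lamp well clear of the test fixture, stand every loose relay module from the bench upright in an empty socket of the fixture, and press every module in the fixture, including those that were already standing proud in it, fully home so that its case sits flush on the block. Then swing the lamp back so that its lens is centred over the fixture as nearly as its arm allows, and only after that log the load by squeezing the clamped scanner's trigger fully against its spring and letting it go. Leave the screwdriver, tape roll and bottle alone.

Things in the scene. Friction and masses are not known exactly. Their poses are not given: they have to be found in the camera images.
- fixture: test fixture fixed to the bench: aluminium block 160 (x) x 200 (y) mm, top face 35 mm above the bench, with six sockets: two rows (85 mm apart in x) of three (62 mm apart in y). Origin: centre of its underside on the bench, z up.
- socket0 (a point): centre of the mouth of socket 0 at the block's top face (35 mm up), axes as the fixture's; rectangular mouth 34 (x) x 46 (y) mm. Stiff contacts inside stop a plug foot 8 mm deep, so that the case stands 8 mm proud; pushing down with about 10 to 15 N drives the foot 16 mm in until the case is flush on the block (module origin then 19 mm above the fixture's origin), and it stays there.
- socket1 (a point): centre of the mouth of socket 1 at the block's top face (35 mm up), axes as the fixture's; rectangular mouth 34 (x) x 46 (y) mm. Stiff contacts inside stop a plug foot 8 mm deep, so that the case stands 8 mm proud; pushing down with about 10 to 15 N drives the foot 16 mm in until the case is flush on the block (module origin then 19 mm above the fixture's origin), and it stays there.
- socket2 (a point): centre of the mouth of socket 2 at the block's top face (35 mm up), axes as the fixture's; rectangular mouth 34 (x) x 46 (y) mm. Stiff contacts inside stop a plug foot 8 mm deep, so that the case stands 8 mm proud; pushing down with about 10 to 15 N drives the foot 16 mm in until the case is flush on the block (module origin then 19 mm above the fixture's origin), and it stays there.
- socket3 (a point): centre of the mouth of socket 3 at the block's top face (35 mm up), axes as the fixture's; rectangular mouth 34 (x) x 46 (y) mm. Stiff contacts inside stop a plug foot 8 mm deep, so that the case stands 8 mm proud; pushing down with about 10 to 15 N drives the foot 16 mm in until the case is flush on the block (module origin then 19 mm above the fixture's origin), and it stays there.
- socket4 (a point): centre of the mouth of socket 4 at the block's top face (35 mm up), axes as the fixture's; rectangular mouth 34 (x) x 46 (y) mm. Stiff contacts inside stop a plug foot 8 mm deep, so that the case stands 8 mm proud; pushing down with about 10 to 15 N drives the foot 16 mm in until the case is flush on the block (module origin then 19 mm above the fixture's origin), and it stays there.
- socket5 (a point): centre of the mouth of socket 5 at the block's top face (35 mm up), axes as the fixture's; rectangular mouth 34 (x) x 46 (y) mm. Stiff contacts inside stop a plug foot 8 mm deep, so that the case stands 8 mm proud; pushing down with about 10 to 15 N drives the foot 16 mm in until the case is flush on the block (module origin then 19 mm above the fixture's origin), and it stays there.
- standing0: plug-in relay module, 80 g: grey case 40 (x) x 50 (y) x 22 mm high standing on a heavy black plug foot 28 (x) x 38 (y) x 16 mm high, 38 mm high in all, centred; the same turned half round. Origin: centre of the foot's underside, z up. May be absent. Starts already standing in a socket, 8 mm proud, not pressed home.
- standing2: plug-in relay module, 80 g: grey case 40 (x) x 50 (y) x 22 mm high standing on a heavy black plug foot 28 (x) x 38 (y) x 16 mm high, 38 mm high in all, centred; the same turned half round. Origin: centre of the foot's underside, z up. May be absent. Starts already standing in a socket, 8 mm proud, not pressed home.
- standing1: plug-in relay module, 80 g: grey case 40 (x) x 50 (y) x 22 mm high standing on a heavy black plug foot 28 (x) x 38 (y) x 16 mm high, 38 mm high in all, centred; the same turned half round. Origin: centre of the foot's underside, z up. May be absent. Starts already standing in a socket, 8 mm proud, not pressed home.
- loose0: plug-in relay module, 80 g: grey case 40 (x) x 50 (y) x 22 mm high standing on a heavy black plug foot 28 (x) x 38 (y) x 16 mm high, 38 mm high in all, centred; the same turned half round. Origin: centre of the foot's underside, z up. May be absent. Starts standing on the bench.
- loose1: plug-in relay module, 80 g: grey case 40 (x) x 50 (y) x 22 mm high standing on a heavy black plug foot 28 (x) x 38 (y) x 16 mm high, 38 mm high in all, centred; the same turned half round. Origin: centre of the foot's underside, z up. May be absent. Starts standing on the bench.
- loose2: plug-in relay module, 80 g: grey case 40 (x) x 50 (y) x 22 mm high standing on a heavy black plug foot 28 (x) x 38 (y) x 16 mm high, 38 mm high in all, centred; the same turned half round. Origin: centre of the foot's underside, z up. May be absent. Starts standing on the bench.
- loose3: plug-in relay module, 80 g: grey case 40 (x) x 50 (y) x 22 mm high standing on a heavy black plug foot 28 (x) x 38 (y) x 16 mm high, 38 mm high in all, centred; the same turned half round. Origin: centre of the foot's underside, z up. May be absent. Starts standing on the bench.
- lamp_arm (a joint): angle (rad) of the magnifier lamp's arm about its upright post, range -0.5 to 1.7; it grows as the arm turns clockwise seen from above, which is the way clear of the fixture (from over the fixture towards the robot's left). Stiff enough to stay where it is left. About 1.5 N at the knob moves it.
- lamp_hinge (a point): point on the vertical hinge axis of the lamp arm, 203 mm above the bench. The post below has radius 11 mm on a round base of radius 70 mm; the arm is a white bar, 18 mm thick, at 195 to 213 mm height.
- lamp_head (a point): centre of the round magnifier head (radius 58 mm, 22 mm thick, 192 to 214 mm above the bench), 300 mm from the hinge axis.
- lamp_knob (a point): point on the axis of the black upright knob on the lamp arm (cylinder 16 mm in diameter, its top 256 mm above the bench, standing 43 mm clear of the bar); the point is 236 mm above the bench and 210 mm from the hinge axis, in line with the head.
- scanner: hand scanner lying on its side in a rubber-padded bench clamp that lets it give only a few mm sideways. Black grip 110 (along its x) x 34 (y) x 32 mm with its axis 65 mm above the bench; grey head 62 x 130 x 50 mm at the grip's +x end, reaching to +y, top 90 mm up. Origin: on the bench under the middle of the grip, z up.
- scanner_grip (a point): squeeze point, 65 mm above the bench, axes as the scanner's: from above, put one finger behind the grip (its back face is 21 mm towards -y of this point) and the other in front of the trigger (35 mm towards +y when released), and close along the scanner's y.
- trigger (a joint): angle (rad) of the scanner's sprung trigger: 0 released, 0.26 fully squeezed against its stop; springs back when let go. A bar 66 (along the scanner's x) x 8 x 26 mm, hinged at its +x end beside the head, 14 mm in front of the grip when released. It takes about 5 N near its tip.
- screwdriver: bystander: screwdriver lying on the bench; leave it alone.
- tape_roll: bystander: roll of clear tape, 90 mm across, 22 mm high; leave it alone.
- oil_bottle: bystander: small white bottle, 110 mm high; leave it alone.
Things that resemble listed ones, but are neither listed nor needed, are in the scene too. Leave any red look-alike of the loose1 alone. Leave any purple look-alike of the loose3 alone.

How it is judged:
By the outcome, as a careful person would: the job done as asked, in the order asked, and still so for the second after the job is handed in, with the robot touching nothing.
Of standing0, standing1, standing2 only 1 to 2 are there at a start; the rules pass over those that are not, and their reading is None.
Of loose0, loose1, loose2, loose3 only 3 to 4 are there at a start; the rules pass over those that are not, and their reading is None.
At some moment in a run one of loose0, loose1, loose2, loose3 may be knocked a few centimetres aside while the robot is not near it.
It also fails if it takes over 210 s, if anything falls off the work surface, if the arm or the gripper's body presses on something with over 40 N, if the wrist force passes 120 N, or if a joint passes its speed limit or range.

## Working session

There is one attempt and no reset: what is moved stays moved. The work goes in short steps, each a Python script; the robot and the scene stay as the last script left them, time stands still between calls to the robot, and variables do not carry over. Pictures are saved under pics/ and viewed, at most 14 in all, crops included, and the job is handed in when it is done.

```bash
ls; mkdir -p pics; cat > h.py <<'E'
import numpy as np, cv2
from bench import *
def pts(c):
    z=c["range_z"].astype(float);K=np.array(c["intrinsics"]);v,u=np.indices(z.shape)
    P=np.stack([(u-K[0,2])/K[0,0]*z,(v-K[1,2])/K[1,1]*z,z],-1)
    W=(P-np.array(c["t"]))@np.array(c["R"]); W[z<=0]=np.nan
    return W
E
python3 - <<'E'
from h import *
for n in("scene","top"):
    c=capture(n);cv2.imwrite(f"pics/{n}0.png",cv2.resize(c["image"],(800,600)))
    W=pts(c);np.savez(f"{n}0.npz",W=W,img=c["image"],K=c["intrinsics"],R=c["R"],t=c["t"])
    R=np.array(c["R"]);print(n,"cam at",(-R.T@c["t"]).round(3),"axis",R[2].round(2))
    for q in("fixture","loose0","standing0","lamp_head","lamp_knob","lamp_hinge","scanner","scanner_grip","trigger","screwdriver","tape_roll","oil_bottle","socket0"):
        for d in spot_in(n,q):
            x,y=np.round(d["xy"]).astype(int)
            print(n,q,round(d["conf"],2),x,y,W[min(y,383),min(x,511)].round(3),c["image"][min(y,383),min(x,511)])
print(current_clock())
E
```

```text
pics
scene cam at [ 1.106 -0.441  0.942] axis [-0.54  0.31 -0.79]
scene fixture 0.73 306 188 [0.55  0.06  0.035] [90 94 97]
scene fixture 0.16 110 285 [ 0.535 -0.566  0.   ] [ 81 107  51]
scene loose0 0.82 224 204 [ 0.476 -0.188  0.037] [ 98 103 105]
scene loose0 0.73 175 218 [ 0.45  -0.335  0.038] [117 120 121]
scene loose0 0.73 182 280 [ 0.641 -0.395  0.04 ] [136 136 153]
scene loose0 0.71 210 240 [ 0.569 -0.28   0.04 ] [117 121 124]
scene loose0 0.62 165 254 [ 0.545 -0.404  0.036] [118 121 123]
scene loose0 0.53 204 184 [ 0.379 -0.207  0.042] [134 135 132]
scene standing0 0.75 298 169 [0.492 0.066 0.065] [70 74 76]
scene standing0 0.32 305 191 [0.553 0.055 0.027] [58 63 67]
scene lamp_head 0.39 309 190 [0.556 0.068 0.027] [41 47 53]
scene lamp_head 0.2 175 219 [ 0.455 -0.336  0.041] [116 120 121]
scene lamp_knob 0.77 331 143 [0.564 0.112 0.214] [186 198 196]
scene lamp_hinge 0.77 331 143 [0.564 0.112 0.214] [186 198 196]
scene lamp_hinge 0.64 223 205 [ 0.478 -0.192  0.037] [114 118 119]
scene scanner 0.6 272 271 [ 0.758 -0.196  0.091] [119 121 122]
scene scanner_grip 0.63 276 266 
[... 1129 characters left out ...]
07 202 184]
top lamp_hinge 0.78 160 200 [0.532 0.121 0.215] [206 203 186]
top scanner 0.74 267 141 [ 0.742 -0.181  0.088] [145 145 152]
top scanner_grip 0.77 268 141 [ 0.743 -0.184  0.084] [146 147 154]
top trigger 0.36 161 198 [0.538 0.118 0.215] [207 202 185]
top screwdriver 0.54 198 139 [0.768 0.043 0.025] [ 60  72 199]
top screwdriver 0.48 158 198 [0.538 0.126 0.215] [205 201 184]
top tape_roll 0.73 160 197 [0.541 0.121 0.215] [205 202 184]
top tape_roll 0.6 394 199 [ 0.572 -0.602 -0.   ] [ 97 117  74]
top oil_bottle 0.57 373 231 [ 0.459 -0.5    0.086] [116 123 127]
top oil_bottle 0.5 161 199 [0.536 0.119 0.212] [206 202 185]
top socket0 0.87 202 215 [0.515 0.024 0.035] [224 219 221]
1.4
```

View pics/scene0.png

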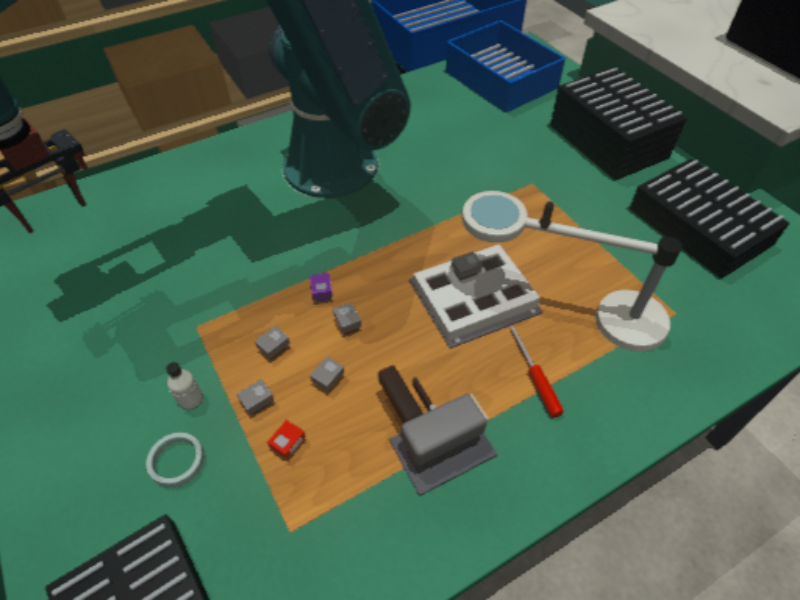

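View pics/top0.png

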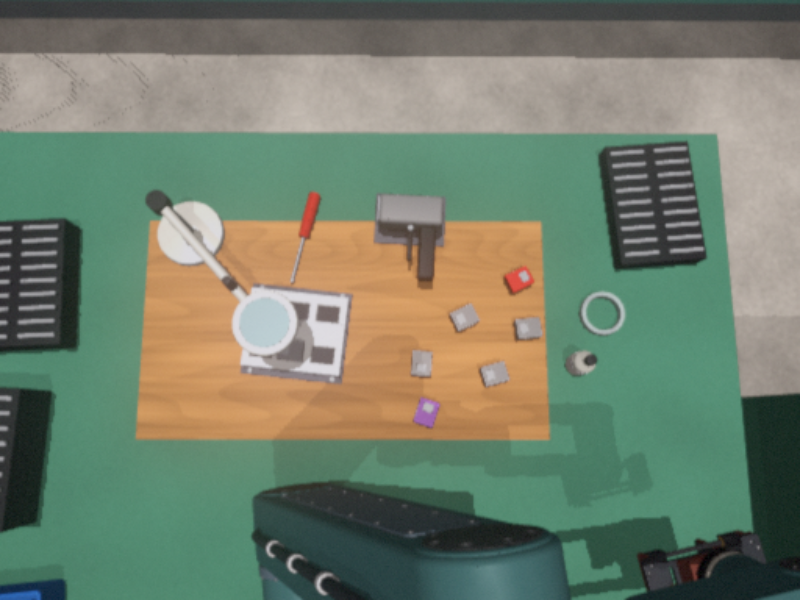

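The scene view shows the fixture around (475,290) with one standing module at (467,265) and five empty sockets. There are four grey loose modules at (347,319), (272,343), (327,374) and (255,397), plus red and purple look-alikes. The lens hangs over the fixture at (495,215), and the scanner is near (430,420). The top view agrees, with the lens covering the fixture's left part at (265,325). Next I'll measure poses from both depth views.

```bash
cat >> h.py <<'E'
def views(save=None):
    out=[]
    for n in("top","scene"):
        c=capture(n); out.append((n,c,pts(c)))
        if save: cv2.imwrite(f"pics/{save}_{n}.png",cv2.resize(c["image"],(800,600)))
    return out
def rect(P):
    (cx,cy),(w,h),a=cv2.minAreaRect((P*1000).astype(np.float32))
    if w>h: w,h,a=h,w,a+90     # a = direction of short side (deg)
    a=(a+90)%180-90
    return np.array([cx,cy])/1000,w,h,a
def clusters(W,img,z0,z1,box,res=0.003):
    m=np.isfinite(W[...,2]); Z=np.where(m,W[...,2],-1)
    X=np.nan_to_num(W)
    m&=(Z>z0)&(Z<z1)&(X[...,0]>box[0])&(X[...,0]<box[1])&(X[...,1]>box[2])&(X[...,1]<box[3])
    n,l,s,_=cv2.connectedComponentsWithStats(m.astype(np.uint8),connectivity=4)
    r=[]
    for i in range(1,n):
        if s[i,4]<40: continue
        k=l==i; hsv=cv2.cvtColor(img,cv2.COLOR_BGR2HSV)[k]
        r.append((X[k],np.median(hsv,0)))
    return r
def modules(vs,box=(.33,.75,-.5,-.1),verbose=False):
    """grey loose modules: fuse both views"""
    L=[]
    for n,c,W in vs:
        for P,h in clusters(W,c["image"],.027,.055,box):
            e=rect(P[:,:2]); zt=np.median(P[P[:,2]>.03,2])
            if verbose: print(n,e[0].round(4),round(e[1]),round(e[2]),"a",round(e[3],1),"z",zt.round(4),"hsv",h)
            L.append((n,*e,zt,h[1],P))
    return L
E
cat > m.py <<'E'
from h import *
vs=[]
for n in("top","scene"):
    d=np.load(f"{n}0.npz"); vs.append((n,{"image":d["img"],"K":d["K"]},d["W"])); print(n,d["K"][0,0])
modules(vs,verbose=True)
for n,c,W in vs:
    print("FIX",n)
    for P,h in clusters(W,c["image"],.027,.042,(.38,.75,-.08,.25)): e=rect(P[:,:2]);print(len(P),e[0].round(4),e[1:],np.median(P[:,2]).round(4))
    print("STAND")
    for P,h in clusters(W,c["image"],.052,.075,(.4,.7,-.08,.22)): e=rect(P[:,:2]);print(len(P),e[0].round(4),e[1:],np.median(P[:,2]).round(4))
    print("LAMP")
    for P,h in clusters(W,c["image"],.16,.275,(.3,1.0,-.05,.6)):
        e=rect(P[:,:2]);print(len(P),e[0].round(4),e[1:],P.min(0).round(3),P.max(0).round(3))
        K=P[P[:,2]>.228]; 
        if len(K):print(" high",len(K),K.mean(0).round(4),K.min(0).round(3),K.max(0).round(3))
    print("BASE")
    for P,h in clusters(W,c["image"],.006,.03,(.6,1.0,.15,.6)):
        print(len(P),P.mean(0).round(4),P.min(0).round(3),P.max(0).round(3))
    print("SCAN")
    for a,b in((.085,.1),(.04,.084)):
      for P,h in clusters(W,c["image"],a,b,(.55,.95,-.3,-.05)): e=rect(P[:,:2]);print(len(P),e[0].round(4),e[1:],P.min(0).round(3),P.max(0).round(3),h)
E
python3 m.py
```

```text
top 409.72257943713447
scene 375.59099847356765
top [ 0.6355 -0.3924] 39 50 a 27.0 z 0.0378 hsv [  3. 173. 214.]
top [ 0.5559 -0.2781] 41 51 a 24.1 z 0.0377 hsv [  5.  18. 174.]
top [ 0.5336 -0.4076] 40 50 a 7.0 z 0.0373 hsv [  6.  13. 164.]
top [ 0.4618 -0.1887] 40 50 a 84.6 z 0.0372 hsv [  6.  18. 175.]
top [ 0.4406 -0.3357] 40 50 a 15.2 z 0.0376 hsv [  5.  14. 172.]
top [ 0.3634 -0.1975] 40 50 a 71.4 z 0.0374 hsv [144.  96. 175.]
scene [ 0.3643 -0.1996] 40 53 a 72.2 z 0.0379 hsv [140. 142. 131.]
scene [ 0.4627 -0.1911] 40 53 a 85.6 z 0.0378 hsv [ 20.  14. 110.]
scene [ 0.4417 -0.3384] 45 51 a 15.4 z 0.0378 hsv [ 23.  11. 121.]
scene [ 0.5571 -0.2797] 41 52 a 25.6 z 0.0377 hsv [ 17.  14. 124.]
scene [ 0.5354 -0.4093] 42 50 a 6.3 z 0.0377 hsv [ 23.   8. 123.]
scene [ 0.6369 -0.3941] 42 50 a 25.9 z 0.0381 hsv [  4. 231. 190.]
FIX top
1505 [0.5274 0.0686] (160.64405822753906, 201.09556579589844, -6.226173400878906) 0.0342
STAND
158 [0.4838 0.0723] (38.536495208740234, 49.528419494628906, -3.9379653930664062) 0.0643
LAMP
2089 [0.6231 0.1702] (114.56883239746094, 373.473388671875, -55.1
[... 1037 characters left out ...]
 0.5382 0.0179] [0.6   0.524 0.006] [0.754 0.598 0.03 ]
1257 [0.7454 0.2856 0.0201] [0.67  0.227 0.006] [0.808 0.364 0.03 ]
SCAN
1130 [ 0.7697 -0.1681] (60.68809509277344, 132.15647888183594, -2.5246124267578125) [ 0.738 -0.234  0.085] [ 0.802 -0.103  0.096] [ 30.   6. 122.]
504 [ 0.6807 -0.1996] (34.81121826171875, 108.36894226074219, 87.20362854003906) [ 0.627 -0.219  0.054] [ 0.734 -0.181  0.084] [12. 81. 57.]
116 [ 0.7024 -0.1658] (9.993193626403809, 65.53156280517578, 88.67378234863281) [ 0.67  -0.171  0.052] [ 0.735 -0.16   0.081] [ 13. 113.  57.]
331 [ 0.7922 -0.1774] (49.330448150634766, 140.438720703125, -23.06304168701172) [ 0.742 -0.235  0.047] [ 0.803 -0.103  0.084] [23. 16. 53.]
```

Both views agree within 2 mm, and the heights match the text: case tops at 38 mm, proud module at 65 mm, block at 34.5 mm. The hinge comes out at (0.739, 0.297), and head and knob distances fit. Next is the lamp.

```bash
cat >> h.py <<'E'
FIX=np.array([.5278,.0677]); FYAW=np.radians(-6.2)
FX=np.array([np.cos(FYAW),np.sin(FYAW)]); FY=np.array([-FX[1],FX[0]])
HINGE=np.array([.739,.297])
def quat(phi):   # tool down, closing line along world angle phi
    from scipy.spatial.transform import Rotation as Ro
    y=np.array([np.cos(phi),np.sin(phi),0]);z=np.array([0,0,-1.])
    return Ro.from_matrix(np.c_[np.cross(y,z),y,z]).as_quat()
def pick_phi(ps,phis):
    """of phi / phi+pi the branch with the smaller wrist turn over all poses"""
    best=None
    for o in(0,np.pi,-np.pi):
        js=[inverse_kinematics(list(p),quat(f+o)) for p,f in zip(ps,phis)]
        if any(j is None for j in js): continue
        m=max(abs(j[5]) for j in js)
        if best is None or m<best[0]: best=(m,o)
    return best
def knob(th): return HINGE+.21*np.array([np.cos(th),np.sin(th)])
def swing(a,b,n,z=.224,gap=.026,zup=.32):
    """straddle the knob at arm bearing a, lead it to bearing b"""
    ths=np.linspace(a,b,n+1); P=[np.r_[knob(t),z] for t in ths]
    m,o=pick_phi(P,ths+np.pi/2); print("branch",m,o)
    Q=[quat(t+np.pi/2+o) for t in ths]
    move_ptp([*P[0][:2],zup],Q[0]); move_gripper(gap)
    print("down",servo_line(list(P[0]),Q[0],contact_N=6))
    for p,q in zip(P[1:],Q[1:]):
        servo_line(list(p),q,rate=.2)
    print("force",np.round(current_force(),1))
    servo_line([*P[-1][:2],zup],Q[-1],rate=.3)
E
python3 - <<'E'
from h import *
p=current_position();servo_line([p[0],p[1],.3],rate=.3)
a=np.radians(-137.6)
swing(a,a-1.22,8)
c=capture("top");cv2.imwrite("pics/t1.png",cv2.resize(c["image"],(800,600)));W=pts(c)
for P,h in clusters(W,c["image"],.19,.218,(.3,.9,.1,.7)):
    print(len(P),cv2.minEnclosingCircle(P[:,:2].astype(np.float32)),P.min(0),P.max(0))
print(current_clock(),current_position())
E
```

```text
branch 2.164994476315348 3.141592653589793
down False
force [-0.8 -0.4 -0.5]
415 ((0.6621204614639282, 0.2353859543800354), 0.09870825707912445) [0.5955109  0.16021063 0.19161139] [0.74746077 0.31056128 0.21711547]
677 ((0.5253416299819946, 0.1266854703426361), 0.06787488609552383) [0.46116335 0.10003667 0.20100633] [0.58951988 0.16331243 0.21785334]
9.825 [0.55215625 0.39251598 0.31993328]
```

View pics/t1.png

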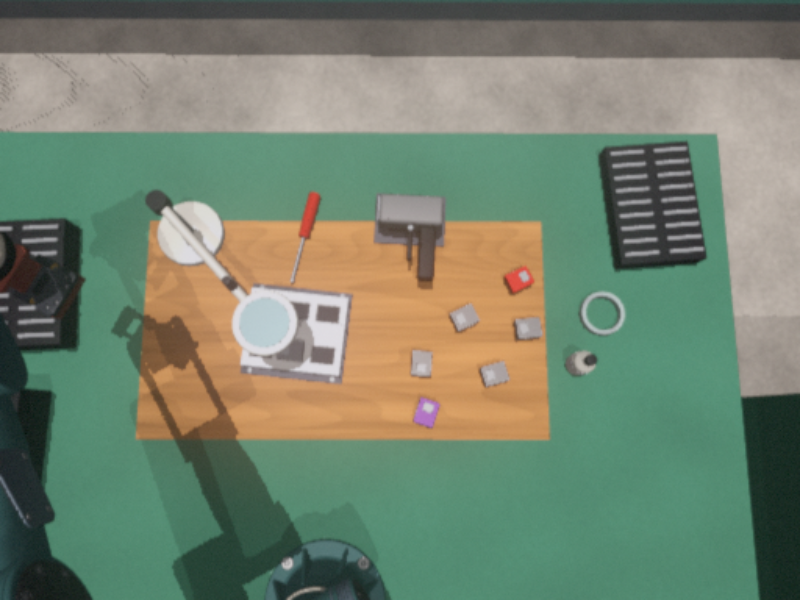

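The top view shows the lens unchanged at (265,325), so the knob was never caught. I'll go back to the knob, lower and look.

```bash
python3 - <<'E'
from h import *
from scipy.spatial.transform import Rotation as Ro
print(current_finger_gap(),Ro.from_quat(current_orientation()).as_matrix().round(2).tolist())
th=np.radians(-137.6);q=quat(th+np.pi/2+np.pi);k=knob(th)
move_ptp([*k,.32],q);print(servo_line([*k,.224],q,contact_N=6))
print(current_position(),current_joint_pos(),Ro.from_quat(current_orientation()).as_matrix().round(2).tolist(),current_finger_gap())
c=capture("scene");cv2.imwrite("pics/s2.png",cv2.resize(c["image"][60:260,200:460],(780,600),interpolation=cv2.INTER_CUBIC))
E
```

```text
0.026115686885550275 [[-0.89, 0.46, -0.0], [0.46, 0.89, -0.0], [0.0, -0.0, -1.0]]
False
[0.584562   0.15570447 0.22478029] [ 1.46184889e-01  3.33402121e-01  1.44839825e+00 -1.55665486e-05
  1.35851328e+00 -2.16491247e+00] [[-0.74, -0.67, 0.0], [-0.67, 0.74, 0.0], [-0.0, -0.0, -1.0]] 0.02593018680536022
```

View pics/s2.png

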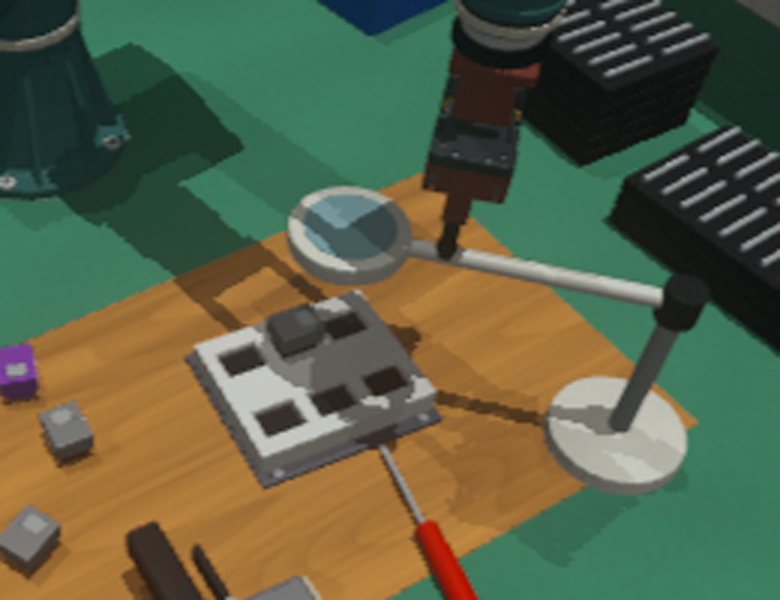

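The crop shows the gripper over the knob at (450,240) with the bar just beneath the tips. I'll take one small step, watching the force.

```bash
python3 - <<'E'
from h import *
th=np.radians(-137.6)
for d in(.03,.06,.09,.12,.2):
    t=th-d;servo_line([*knob(t),.224],quat(t+np.pi/2+np.pi),rate=.1);print(d,np.round(current_force(),2),np.round(current_position(),3),current_grip_force(),current_finger_gap())
c=capture("scene");cv2.imwrite("pics/s3.png",cv2.resize(c["image"][60:260,200:460],(780,600),interpolation=cv2.INTER_CUBIC))
E
```

```text
0.03 [-0.53  0.09 -0.41] [0.58  0.16  0.225] 0.0 0.026501384947479494
0.06 [ 0.47 -0.51 -0.34] [0.576 0.165 0.224] 0.0 0.025612570961068042
0.09 [-0.77 -0.33 -0.72] [0.572 0.17  0.224] 0.0 0.026014351016452213
0.12 [0.95 0.22 0.22] [0.568 0.175 0.224] 0.0 0.025781216290185763
0.2 [-0.21  0.68  0.8 ] [0.559 0.189 0.224] 0.0 0.026367520727833247
```

View pics/s3.png

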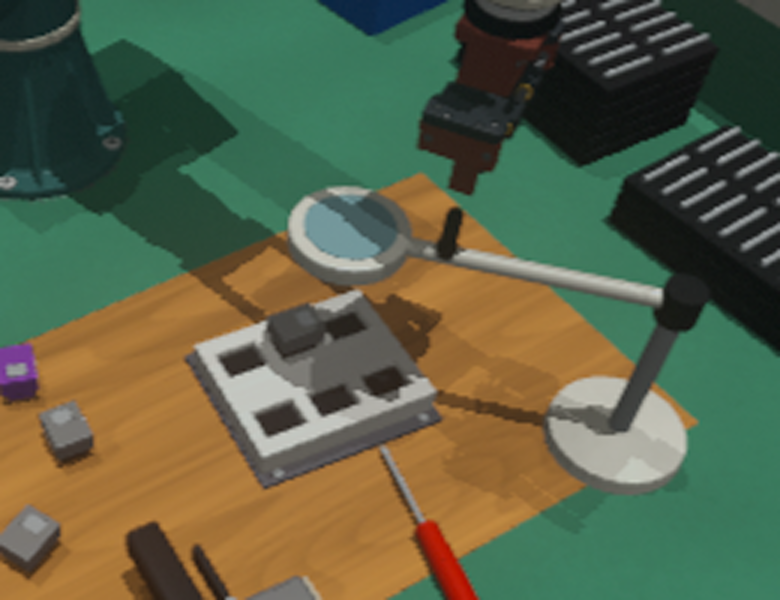

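The crop shows the fingertips at (463,190), passing clear of the knob at (452,235). I'll measure where the fingertips really are with the depth cameras.

```bash
python3 - <<'E'
from h import *
p=np.array(current_position());print(p,current_finger_gap())
from scipy.spatial.transform import Rotation as Ro
R=Ro.from_quat(current_orientation()).as_matrix()
for n,c,W in views():
    L=(W-p)@R; m=(np.abs(L[...,0])<.03)&(np.abs(L[...,1])<.08)&(L[...,2]<.03)&(L[...,2]>-.12)
    Q=L[m];Q=Q[np.argsort(-Q[:,2])];print(n,len(Q));print(Q[:25:2].round(3).tolist())
    for a in np.arange(-.12,.03,.015):
        k=(Q[:,2]>a)&(Q[:,2]<a+.015)
        if k.any():print(a.round(3),k.sum(),Q[k].min(0).round(3),Q[k].max(0).round(3))
E
```

```text
[0.55927573 0.18861756 0.22405561] 0.02603172847606819
top 160
[[0.01, -0.052, 0.022], [0.022, -0.053, 0.018], [0.011, -0.034, 0.017], [0.008, -0.035, 0.017], [0.015, -0.035, 0.017], [0.008, -0.045, 0.016], [0.019, -0.052, 0.015], [0.011, -0.05, 0.015], [0.027, -0.038, 0.015], [0.026, -0.042, 0.015], [0.005, -0.041, 0.015], [0.019, -0.036, 0.015], [0.023, -0.037, 0.014]]
-0.12 2 [ 0.01   0.014 -0.117] [ 0.013  0.015 -0.105]
-0.105 2 [ 0.006  0.013 -0.096] [ 0.007  0.014 -0.093]
-0.09 3 [ 0.003  0.013 -0.083] [ 0.013  0.018 -0.075]
-0.075 9 [-0.006  0.012 -0.07 ] [ 0.012  0.021 -0.06 ]
-0.06 12 [-0.008 -0.019 -0.058] [ 0.012  0.02  -0.046]
-0.045 17 [-0.003 -0.045 -0.045] [ 0.012  0.019 -0.031]
-0.03 11 [-0.003 -0.047 -0.03 ] [ 0.004 -0.034 -0.016]
-0.015 9 [-0.002 -0.047 -0.014] [ 0.003 -0.034 -0.001]
0.0 77 [-0.029 -0.073  0.   ] [ 0.03  -0.031  0.015]
0.015 18 [-0.028 -0.053  0.015] [ 0.027 -0.034  0.022]
scene 332
[[0.029, -0.07, 0.028], [0.011, -0.048, 0.027], [-0.028, -0.042, 0.026], [0.025, -0.05, 0.025], [0.021, -0.053, 0.024], [0.003, -0.048, 0.023], [-0.017, -0.047, 0.023], [0.03, -0.077, 0.022], [-0.011, -0.047, 0.022], [0.007, -0.053, 0.021], [-0.02, -0.048, 0.021], [-0.003, -0.049, 0.021], [-0.03, -0.043, 0.02]]
-0.12 7 [-0.025 -0.08  -0.12 ] [ 0.026  0.073 -0.118]
-0.075 29 [-0.011 -0.026 -0.072] [ 0.012 -0.017 -0.06 ]
-0.06 43 [-0.011 -0.025 -0.06 ] [ 0.012 -0.014 -0.045]
-0.045 34 [-0.011 -0.053 -0.044] [ 0.01   0.014 -0.03 ]
-0.03 26 [-0.012 -0.051 -0.03 ] [ 0.004 -0.042 -0.016]
-0.015 26 [-0.011 -0.051 -0.015] [ 0.003 -0.041 -0.001]
0.0 105 [-0.03  -0.076  0.   ] [ 0.03  -0.029  0.015]
0.015 62 [-0.03  -0.077  0.015] [ 0.03  -0.042  0.028]
```

Depth shows the fingertips about 37 mm short of the reported TCP, and the body at −118 mm rather than −80 mm. I'll check by touching the bare bench with shut fingers, and with the fingers open.

```bash
python3 - <<'E'
from h import *
from scipy.spatial.transform import Rotation as Ro
p=np.array(current_position());servo_line([p[0],p[1],.32],rate=.3)
q=quat(np.pi/2)
if pick_phi([[.45,.3,.1]],[np.pi/2])[1]: q=quat(-np.pi/2)
move_ptp([.45,.3,.15],q);R=Ro.from_quat(current_orientation()).as_matrix()
def look(tag):
    p=np.array(current_position())
    for n,c,W in views():
        L=(W-p)@R; m=(np.abs(L[...,0])<.02)&(np.abs(L[...,1])<.065)&(L[...,2]<.05)&(L[...,2]>-.1)
        Q=L[m]
        if len(Q): print(tag,n,len(Q),"lowest",np.sort(Q[:,2])[-6:].round(4),Q.min(0).round(3),Q.max(0).round(3))
for g in(0.0,.05,.088):
    move_gripper(g);look(g)
move_gripper(0)
servo_line([.45,.3,.05],q)
print("hit",servo_line([.45,.3,-.06],q,rate=.03,contact_N=4),current_position(),current_force())
p=np.array(current_position());servo_line([.45,.3,.1],q);print(current_clock())
E
```

```text
0.0 top 5 lowest [-0.0451 -0.0435 -0.0423 -0.0421 -0.0408] [-0.01  -0.01  -0.045] [ 0.001 -0.008 -0.041]
0.0 scene 160 lowest [-0.0411 -0.0409 -0.0402 -0.039  -0.0388 -0.0377] [-0.013 -0.017 -0.099] [ 0.012  0.013 -0.038]
0.05 scene 233 lowest [-0.0403 -0.0402 -0.04   -0.0397 -0.0382 -0.037 ] [-0.014 -0.042 -0.1  ] [ 0.013  0.035 -0.037]
0.088 scene 235 lowest [-0.0402 -0.0393 -0.0389 -0.0381 -0.038  -0.0379] [-0.014 -0.06  -0.1  ] [ 0.014  0.054 -0.038]
hit True [ 0.44999026  0.29999478 -0.03696251] [-1.14426202 -0.25824005  6.94367285]
23.2167
```

The bench touch confirms it: the true tip height is the reported z plus 0.037, the same in the depth views at every opening. I'll correct every height by that and swing again.

```bash
cat >> h.py <<'E'
TZ=.0372           # true tip height - reported TCP height (bench touch + depth)
_mp,_sl,_ik,_cp=move_ptp,servo_line,inverse_kinematics,current_position
def _d(p): return [float(p[0]),float(p[1]),float(p[2])-TZ]
def move_ptp(p,q): return _mp(_d(p),q)
def servo_line(p,q=None,**k): return _sl(_d(p),q,**k)
def inverse_kinematics(p,q): return _ik(_d(p),q)
def current_position(): p=np.array(_cp(),float);p[2]+=TZ;return p
E
python3 - <<'E'
from h import *
p=current_position();servo_line([p[0],p[1],.33],rate=.3)
a=np.radians(-137.6)
swing(a,a-1.22,8,z=.226,zup=.33)
c=capture("top");cv2.imwrite("pics/t4.png",cv2.resize(c["image"],(800,600)));W=pts(c)
print(current_clock(),current_position())
c=capture("scene");cv2.imwrite("pics/s4.png",cv2.resize(c["image"],(800,600)))
E
```

```text
branch 2.164994476315348 3.141592653589793
down False
force [0.9 1.2 1.2]
29.4833 [0.55190007 0.39234808 0.32959908]
```

View pics/s4.png

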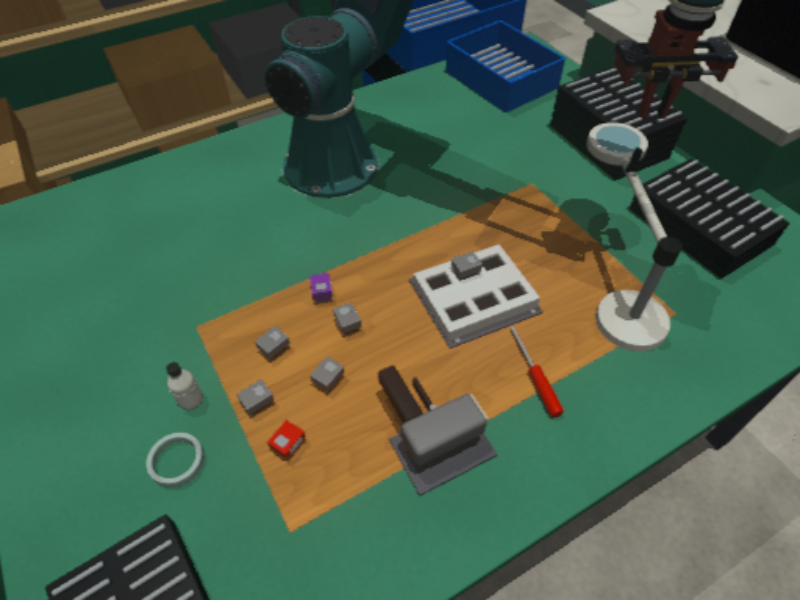

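The scene view shows the lamp clear at (617,140), one standing module at (467,265), and five empty sockets. Next I'll pick and place the first module, re-looking just before the pick.

```bash
cat >> h.py <<'E'
def loose(box=(.33,.75,-.55,-.1)):
    """fused grey loose modules: list of (xy, short-side angle rad, w, h, z)"""
    L=[e for e in modules(views(),box) if e[5]<50 and 33<e[2]<48 and 44<e[3]<58]
    out=[]
    for e in L:
        if e[0]=="top": 
            s=[f for f in L if f[0]=="scene" and np.hypot(*(f[1]-e[1]))<.012]
            xy=np.mean([e[1]]+[f[1] for f in s[:1]],0)
            out.append((xy,np.radians(e[4]),e[2],e[3],e[5-0] if 0 else np.median(e[7][:,2]),len(s)))
    return out
def sock(i,j): return FIX+FX*(i*.0425)+FY*(j*.062)
def place(m,ij,zg=.014):
    xy,a=m[0],m[1]; s=sock(*ij)
    q1=quat(a+pick_phi([[*xy,.1]],[a])[1]); q2=quat(FYAW+pick_phi([[*s,.1]],[FYAW])[1])
    move_ptp([*xy,.15],q1); move_gripper(.062)
    hit=servo_line([*xy,zg],q1,rate=.15,contact_N=8)
    if hit: print("pick contact",current_position(),current_force()); servo_line([*xy,.15],q1); return False
    move_gripper(.03); g=current_finger_gap(); print("gap",round(g,4),"grip",round(current_grip_force(),1))
    servo_line([*xy,.15],q1,rate=.25)
    if g<.035: return False
    move_ptp([*s,.15],q2); servo_line([*s,.058],q2,rate=.15)
    hit=servo_line([*s,.036],q2,rate=.03,contact_N=5); z=current_position()[2]
    print("seat",ij,hit,z.round(4),np.round(current_force(),1))
    return z
def release(ij):
    s=sock(*ij); move_gripper(.058); p=current_position(); servo_line([p[0],p[1],.15],rate=.25)
E
python3 - <<'E'
from h import *
move_ptp([.55,.25,.3],quat(-np.pi/2+np.pi*0))
L=loose()
for m in L: print(m[0].round(4),np.degrees(m[1]).round(1),m[2:])
m=min(L,key=lambda m:np.hypot(*(m[0]-[.557,-.279])))
z=place(m,(1,-1))
if z and .038<z<.0445: release((1,-1)); print("released")
print(current_clock())
E
```

```text
[ 0.6363 -0.3932] 26.0 (39.47102355957031, 51.356990814208984, np.float64(0.03757511990205453), 1)
[ 0.5563 -0.2783] 24.0 (40.4366569519043, 50.375125885009766, np.float64(0.03774751439962643), 1)
[ 0.5347 -0.4078] 5.7 (40.57130813598633, 51.84690856933594, np.float64(0.03729057770560995), 1)
[ 0.4626 -0.19  ] 84.9 (40.348876953125, 50.15032958984375, np.float64(0.037939407253799566), 1)
[ 0.4411 -0.3369] 14.7 (40.11323928833008, 50.49285888671875, np.float64(0.037567438840856504), 1)
[ 0.364  -0.1986] 70.8 (40.180397033691406, 49.55097961425781, np.float64(0.037856712566057646), 1)
gap 0.0398 grip 29.8
seat (1, -1) True 0.0401 [ 0.8  0.4 -0.1]
released
40.675
```

Seated at the expected height (40 mm against 41). My colour filter used the wrong index, so I'll fix that, then check the seat in depth and do the next one.

```bash
sed -i 's/if e\[5\]<50 and/if e[6]<50 and/; s/e\[5-0\] if 0 else //' h.py; cat >> h.py <<'E'
def standing():
    out=[]
    for n,c,W in views():
        for P,h in clusters(W,c["image"],.048,.075,(.4,.68,-.08,.2)):
            e=rect(P[:,:2]);d=e[0]-FIX;out.append((n,np.round([d@FX*1e3,d@FY*1e3],1),round(e[1]),round(e[2]),round(np.median(P[:,2])*1e3,1)))
    return out
E
python3 - <<'E'
from h import *
move_ptp([.55,.3,.3],quat(-np.pi/2))
for s in standing(): print(*s)
L=loose()
for m in L: print(m[0].round(4),np.degrees(m[1]).round(1),m[2:])
m=min(L,key=lambda m:np.hypot(*(m[0]-[.4626,-.19])))
z=place(m,(1,0))
if z and .038<z<.0445: release((1,0)); print("released")
print(current_clock())
E
```

```text
top [ 41.9 -61.3] 41 50 62.6
top [-43.3   0.5] 40 51 64.5
scene [-42.2  -1.6] 42 51 64.5
scene [ 43. -63.] 42 51 63.0
[ 0.5348 -0.4082] 6.5 (40.4859733581543, 51.573726654052734, np.float64(0.037982294677153146), 1)
[ 0.4622 -0.1898] 84.9 (40.01213836669922, 49.94965744018555, np.float64(0.0380819100447406), 1)
[ 0.4415 -0.337 ] 15.3 (40.16374588012695, 50.62153625488281, np.float64(0.037952388585227606), 1)
gap 0.0398 grip 30.0
seat (1, 0) True 0.0396 [0.3 0.2 1. ]
released
50.5333
```

```bash
python3 - <<'E'
from h import *
for tgt,ij in(([.441,-.337],(-1,-1)),([.535,-.408],(1,1))):
    move_ptp([.55,.3,.3],quat(-np.pi/2))
    L=loose()
    for m in L: print(m[0].round(4),np.degrees(m[1]).round(1),m[2:])
    m=min(L,key=lambda m:np.hypot(*(m[0]-tgt)))
    z=place(m,ij)
    if not(z and .038<z<.0445): print("STOP");break
    release(ij)
move_ptp([.55,.3,.3],quat(-np.pi/2))
for s in standing(): print(*s)
print([m[0] for m in loose()],current_clock())
E
```

```text
[ 0.534  -0.4084] 7.2 (40.43075942993164, 50.72276306152344, np.float64(0.03758939437714087), 1)
[ 0.4414 -0.3371] 15.1 (40.18895721435547, 49.570701599121094, np.float64(0.03761244574378221), 1)
gap 0.0397 grip 30.0
seat (-1, -1) True 0.0401 [-0.9 -0.2 -0.2]
[ 0.5344 -0.4082] 6.9 (41.00703811645508, 51.272300720214844, np.float64(0.0375878072443443), 1)
gap 0.0399 grip 30.0
seat (1, 1) True 0.04 [-0.1  0.7 -1. ]
top [42.4 62.6] 41 52 62.9
top [42.3 -1. ] 40 51 62.4
top [ 41.9 -61.1] 41 50 62.7
top [-43.4   0.4] 41 50 64.8
top [-42.9 -60.8] 40 50 63.2
scene [-41.3  -1.2] 44 51 64.0
scene [-41.9 -63.6] 43 50 62.6
scene [42.4 60.2] 42 52 62.6
scene [43.5 -3. ] 42 52 62.8
scene [ 41.8 -63.4] 42 52 63.2
[] 74.1583
```

All five stand in the fixture. Now I'll press each home with shut fingers.

```bash
python3 - <<'E'
from h import *
move_gripper(0)
for ij in((1,1),(1,0),(1,-1),(-1,-1),(-1,0)):
    s=sock(*ij);q=quat(FYAW+pick_phi([[*s,.1]],[FYAW])[1])
    move_ptp([*s,.10],q); servo_line([*s,.072],q)
    h=servo_line([*s,.052],q,rate=.02,contact_N=26)
    print(ij,h,current_position()[2].round(4),np.round(current_force(),1)); sleep(.2)
    servo_line([*s,.10],q,rate=.2)
move_ptp([.55,.3,.3],quat(-np.pi/2))
for s in standing(): print(*s)
print([m[0] for m in loose()],current_clock())
c=capture("scene");cv2.imwrite("pics/s5.png",cv2.resize(c["image"][100:300,200:460],(780,600),interpolation=cv2.INTER_CUBIC))
E
```

```text
(1, 1) True 0.0573 [-1.  -0.6  6.6]
(1, 0) True 0.0572 [-1.2 -0.4  6.4]
(1, -1) True 0.0572 [-0.9 -0.1  7. ]
(-1, -1) True 0.0572 [-1.5  0.2  8.4]
(-1, 0) True 0.0572 [-1.3 -0.9  7.6]
top [42.  62.7] 41 51 56.5
top [42.4 -1.6] 40 50 56.6
top [ 42.1 -61.3] 41 50 56.6
top [-43.3   0.5] 40 51 56.5
top [-43.  -61.1] 40 50 56.6
scene [-42.3  -1.9] 43 50 56.9
scene [-41.8 -63. ] 44 51 56.9
scene [42.7 61.3] 42 53 57.0
scene [42.9 -3.3] 43 51 57.1
scene [ 43.2 -62.8] 42 51 56.6
[] 88.3583
```

View pics/s5.png

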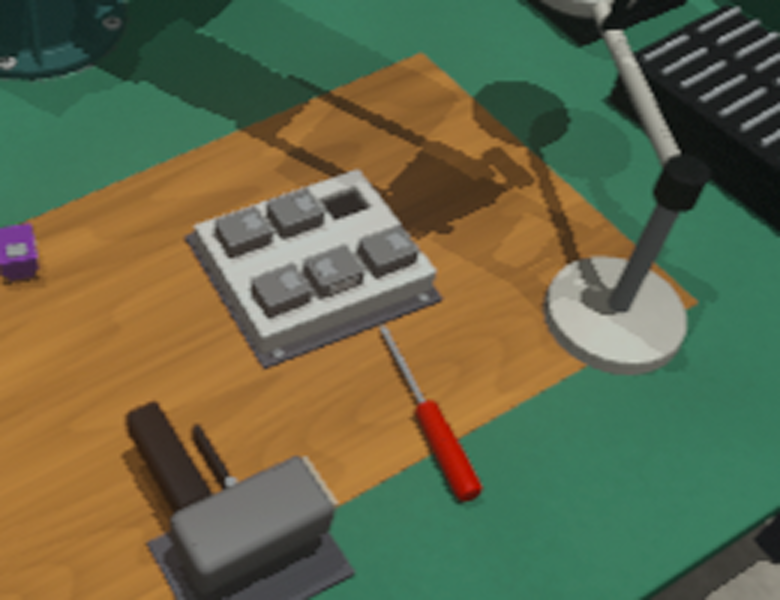

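The crop shows five modules flush in the block, with one socket empty at (345,203). Tops measure 57 mm in both views. Next I'll swing the lamp back.

```bash
cat > lamp.py <<'E'
from h import *
def measure(arm_clear=True):
    r=[]
    for n,c,W in views():
        for P,h in clusters(W,c["image"],.228,.262,(.4,.75,.05,.55)):
            k=(P[:,2].max()<.262)
            if k: r.append((n,"knob",len(P),((P.min(0)+P.max(0))/2).round(4)))
        for P,h in clusters(W,c["image"],.19,.22,(.4,.9,-.02,.55)):
            L=P[:,:2]-HINGE; R=np.hypot(*L.T); m=R>.245
            if m.sum()>100:
                x,rad=cv2.minEnclosingCircle(P[m][:,:2].astype(np.float32)); x=np.array(x)
                r.append((n,"head",m.sum(),x.round(4),round(rad,4),"dist",np.hypot(*(x-HINGE)).round(4),"deg",np.degrees(np.arctan2(*(x-HINGE)[::-1])).round(2),"off fixture",(x-FIX).round(4)))
    return r
if __name__=="__main__":
    tgt=np.arctan2(*(FIX-HINGE)[::-1]); print("target",np.degrees(tgt))
    a=np.radians(-137.6)-1.22+.024
    ths=np.linspace(a,tgt,10);P=[np.r_[knob(t),.226] for t in ths]
    m,o=pick_phi(P,ths+np.pi/2);Q=[quat(t+np.pi/2+o) for t in ths];print(m,o)
    move_ptp([*P[0][:2],.33],Q[0]);move_gripper(.03)
    print("down",servo_line(P[0],Q[0],contact_N=6))
    for p,q in zip(P[1:],Q[1:]): servo_line(p,q,rate=.2)
    move_gripper(.01);print("gap",current_finger_gap(),np.round(current_force(),1));sleep(.3)
    move_gripper(.03);servo_line([*P[-1][:2],.33],Q[-1],rate=.3)
    move_ptp([.60,-.1,.33],quat(pick_phi([[.6,-.1,.33]],[np.pi/2])[1]+np.pi/2))
    for r in measure(): print(*r)
    print(current_clock())
E
python3 lamp.py
```

```text
target -132.647058888977
2.275332451687615 3.141592653589793
down False
gap 0.01547250686943754 [-0.7  1.7  2.1]
top knob 44 [0.5966 0.1422 0.2444]
top head 364 [0.5388 0.0391] 0.0425 dist 0.3265 deg -127.82 off fixture [ 0.011  -0.0286]
scene knob 63 [0.5986 0.1409 0.2439]
scene head 1138 [0.5369 0.0749] 0.0589 dist 0.3003 deg -132.3 off fixture [0.0091 0.0072]
99.525
```

The knob sits on target, and the head is 12 mm from the fixture centre. That offset is radial, which is the most the arm allows. Now the scanner trigger.

```bash
python3 - <<'E'
from h import *
s=[.684,-.1945];f=np.radians(90-2.8)
q=quat(f+pick_phi([[*s,.1]],[f])[1])
move_ptp([*s,.2],q);move_gripper(.088)
h=servo_line([*s,.05],q,rate=.1,contact_N=6);print("contact",h,current_position(),np.round(current_force(),1))
if not h:
    move_gripper(.02);sleep(.5)
    print("squeeze gap",current_finger_gap(),"grip",current_grip_force(),np.round(current_force(),1))
    c=capture("scene");cv2.imwrite("pics/s6.png",cv2.resize(c["image"][180:330,190:390],(800,600),interpolation=cv2.INTER_CUBIC))
    move_gripper(.088);sleep(.3)
servo_line([*s,.25],q,rate=.2);print(current_clock())
E
```

```text
contact False [ 0.6845976  -0.19471855  0.05078102] [ 0.3 -0.1 -0.2]
squeeze gap 0.04467102810839947 grip 28.770522996783257 [-1.   1.3  3.5]
106.4833
```

View pics/s6.png

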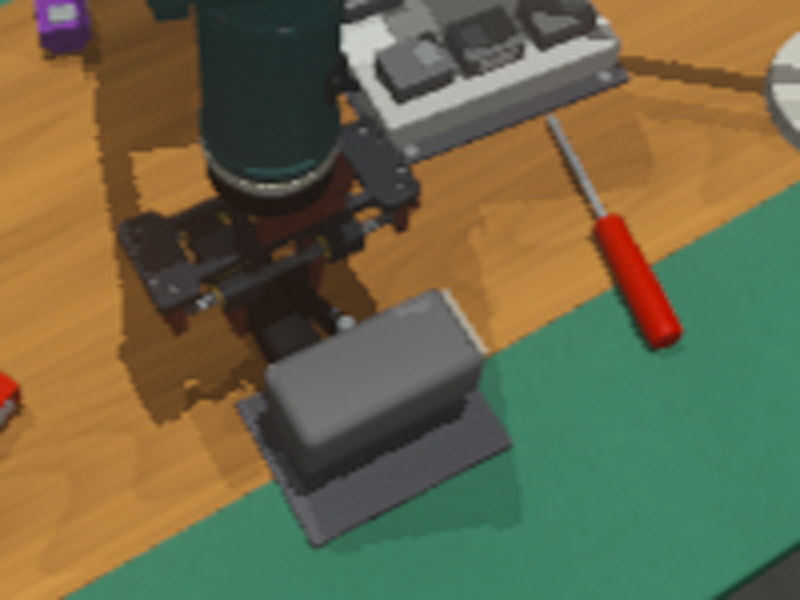

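The crop shows the fingers straddling the grip and trigger at (290,320). The pad force was 28.8 N at a 44.7 mm gap, so the trigger was hard on its stop. One last check before handing in.

```bash
python3 - <<'E'
from lamp import *
move_ptp([.15,-.58,.3],quat(pick_phi([[.15,-.58,.3]],[0])[1]))
for r in measure(): print(*r)
for s in standing(): print(*s)
for n,c,W in views("end"):
    for P,h in clusters(W,c["image"],.045,.084,(.6,.737,-.185,-.14)): e=rect(P[:,:2]);print("trig",n,len(P),e[0].round(4),e[1:])
print(current_clock())
E
```

```text
top knob 43 [0.597  0.1427 0.2445]
top head 1373 [0.5363 0.077 ] 0.0583 dist 0.2991 deg -132.67 off fixture [0.0085 0.0093]
scene knob 65 [0.5987 0.1408 0.244 ]
scene head 1135 [0.5372 0.0751] 0.0593 dist 0.2999 deg -132.29 off fixture [0.0094 0.0074]
top [ 42.3 -61.6] 41 50 56.9
top [-43.4   0.2] 40 50 56.6
top [-42.8 -61.2] 40 50 56.6
scene [-42.1  -1.7] 42 51 57.0
scene [-40.9 -63. ] 43 50 56.6
scene [42.5 60.9] 44 53 57.0
scene [43.3 -3.1] 41 52 57.2
scene [ 42.7 -63.2] 42 50 56.8
trig top 64 [ 0.702  -0.1643] (10.375980377197266, 70.298828125, 84.00335693359375)
trig top 46 [ 0.6642 -0.1825] (4.172428131103516, 76.42478942871094, -89.76350976526737)
trig scene 115 [ 0.7024 -0.1659] (8.673738479614258, 66.93629455566406, 87.45006561279297)
109.1333
```

View pics/end_top.png

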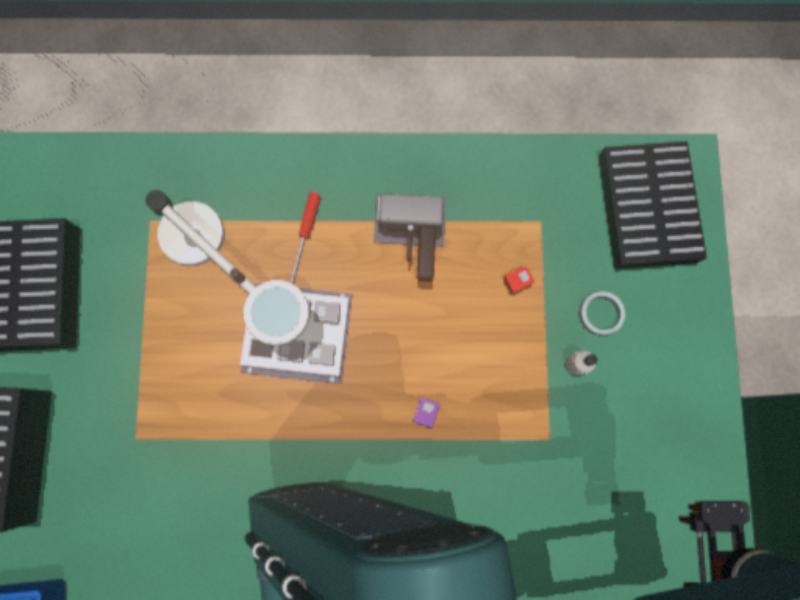

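The final top view shows the lens over the fixture at (277,312), and the scanner trigger released at (410,250). No grey modules are left loose, and the bystanders and look-alikes haven't moved.

```bash
python3 -c "
from bench import *
print(close_job())"
```

```text
the job is handed in; nothing more can be done
None
```

Job handed in at about 109 s: five modules (four from the bench, one already standing) pressed flush, lens back over the fixture about 12 mm off centre (the closest its arm allows), and the scanner trigger then squeezed to its stop and released.

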